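# Feed a short wooden blank through a cut-off saw's tunnel guard to the length stop

## Robot

A 7-joint arm with a two-finger parallel gripper is mounted at the origin on the work surface. World frame = base frame: x ahead of the robot, y to its left, z up, the work surface at z = 0. Lengths are in mm, angles in rad, forces in N, time in s.
With the tool pointing down it reaches from about 400 to 750 mm from the base axis. Payload 19.5 kg.
Tool frame: the origin (TCP) lies midway between the tips of the shut fingers; the grasp point (between the pads) lies 19 mm behind it; z points along the fingers, y is the direction in which the jaws open and shut (so a half turn about z gives the same grasp; the last joint's range is limited). The gripper opens to 85 mm and grips with 20 to 120 N. Pads are 22 mm wide; open, the fingers measure 114 mm over their backs; the gripper's body (76 mm by 85 mm) begins 54 mm behind the grasp point. The pads swing forward as they close: fully open they stand 13 mm farther back than shut.
Start: joints at [1.071, 0.707, -0.028, 1.485, 0.022, 0.951, -0.075], TCP at [254.125, -515.767, 231.268] pointing down, gripper open.
Joint ranges: [-2.71, 2.71], [-0.32, 2.16], [-1.57, 1.52], [0, 2.45], [-1.46, 4.6], [0, 2.02], [-2.83, 2.83]. Speed limits (rad/s): [1.89, 1.89, 2.57, 2.57, 3.01, 3.01, 3.01].

## Interface

Orientations are given as a unit quaternion [x, y, z, w].
In Python, from station import manip gives the robot as it stands. The module is installed in compiled form; this text tells all that it offers. Calls block until the motion is done:
- manip.move_to(position, orientation): joint-space move of the TCP to a pose.
- manip.move_straight(position, speed=150, orientation=None, f_stop=None): straight line of the TCP; orientation=None keeps the orientation; speed is the mean speed in mm/s. With f_stop (N) it stops when the force on the tool has changed by that much, and returns True; else False.
- manip.movej(angles): joint-space move.
- manip.command_gripper(opening, effort=None): finger opening in mm; effort is the grip in N (None keeps the last); returns when the fingers have stopped.
- manip.wait(seconds).
- manip.inverse_kinematics(position, orientation): joint angles nearest the present ones, or None.
- manip.grab_frame(name): name is "scene" or "top" or "wrist"; returns a dict with "frame" (480x640x3 uint8, red, green, blue), "depth" (480x640 float32, mm along the optical axis (not along the pixel's ray), 0 where there is no reading), "intrinsics" (3x3 intrinsics, pixels), "cam_to_world" (4x4, takes a point from camera to world coordinates); the wrist camera has in their place "T_tool_cam" (4x4, takes a point from camera to tool coordinates, whose origin is the TCP and whose axes are the flange's). Camera axes: x right, y up, looking along -z (the intrinsics and any distortion apply to the point x, -y, -z); pixel columns grow to the right and rows downward; lengths in mm; the calibration is good to about 2 mm. A picture is of the moment at which its call begins: read the wrist's pose just before it.
A pose or a line that the arm cannot do raises manip.PlanningError and nothing moves.
- manip.sign_off(): hands the job in, once; it reports no verdict.
Trained networks look in a picture, given as the dict that the camera call returned (one of the last four; its "shot" number tells which), for a name from the list of things; names that differ only in an ending like _2 or _b are one class to them, and where a whole thing is asked for, a point or a joint stands for the part that bears it (a point fixed in the world has none). Each returns a list of dicts, best first, with "p" (0 to 1); they miss things now and then, are a little off and sometimes report something else, mostly with a low value. They report only what shows in the picture. A call takes as long as a camera call. They do not tell look-alikes from the thing itself.
- manip.spot_in(query, picture): "location" ([x, y, z] in mm, in world coordinates, good to about 4 mm: the middle of the surface that is visible of it).
Readings, each from a call of its own:
- manip.read_clock(): time.
- manip.read_joint_pos(): joint angles.
- manip.read_joint_velocities(): joint speeds.
- manip.read_tau(): joint torques, N m.
- manip.read_ee_pos(): TCP position.
- manip.read_tool_rot(): TCP orientation.
- manip.read_force(): force on the tool from outside, world axes, zero at the start.
- manip.read_ft_torque(): the same for the moment, N m.
- manip.read_grip_width(): finger opening in mm.
Only numpy, scipy, OpenCV 4.12 (cv2) and the standard library are available. Lean on these libraries where they do the work, as an engineer would, in place of code of your own. Each camera call takes 0.05 s, during which the arm holds its last target.

## Task

The bench cut-off saw is switched off; load the short wooden blank lying on its infeed bed ready for a cut. Using only the push stick on it, square the blank against the saw's fence and feed it under the tunnel guard until its leading end is pressed fully home on the rubber-tipped screw of the length stop, lying flat along the fence; do not force the feed or shove the clamped stop along. Then draw the stick out and stand it on its sole on the bench, off the saw, leaving the blank bearing on the stop and everything else where it is.

Things in the scene. Friction and masses are not known exactly. Their poses are not given: they have to be found in the camera images.
- saw: Bench cut-off saw, fixed. Origin: on the bench under the middle of its tunnel guard. Its x points from the operator's side to the fence; stock is fed along its -y; z up. In mm in this frame: aluminium bed x -60..70, y -220..300, top at z 30. Fence along nearly the whole bed: face at x 22 (looks to -x), top at z 52, back at x 48
- entry (a point): Mouth of the clear tunnel guard: point on the fence face at bed level (saw x 22, y 50, z 30); axes as the saw's. The guard runs from y 50 to the exit at y -50 (saw frame); its opening is x -40..22, z 30..64; a 5 mm wall on the operator's side, a 4 mm roof
- head (a point): Middle of the saw head's top over the guard (saw x 0, y 0, z 182); axes as the saw's. Saw frame, mm: grey blade case and column x -35..72, y -40..40; black motor x 0..56, y -79..-17, z 120..176, over the outfeed bed; carrying handle out to x -55 at z 200..222; switch box behind to x 110
- holddown_low (a point): Lowest point of the sprung hold-down roller (18 diameter, across the stock) under the guard's roof, at saw y -38; at rest 16 above the bed. It gives up to 14 mm and presses down with about 5 N: when the blank's leading end meets it (saw y about -33) a step of roughly 4 to 8 N is felt, then a steady drag of 3 to 7 N
- stop: Length stop beyond the guard: carriage clamped on the fence (black knob), its steel plate 42 wide, 34 high. Origin: at bench level under the plate's face looking to +y; axes as the saw's; saw y -140..-150. Through the plate, at saw x 0, 10 above the bed, a locked screw juts 8 to 43 towards the guard (not measured: feel for it); its rubber tip gives 2 mm, solid above 3 N. Clamp slips at about 13 N
- work: The blank: plain pale wooden bar 44 wide (x), 130 long (y), 18 thick, about 75 g, lying loose on the infeed bed. Origin: centre of its underside. Its -y end leads into the guard. Starts 4 to 12 mm off the fence and a little askew
- work_front (a point): Middle of the blank's leading end face (-y end), 9 above its underside; axes as the blank's
- stick: Push stick, plywood, 22 thick (x), 150 g, standing on its sole on the bench before the saw. Origin: on the sole, under the grip; nose to its -y. Bar 27 high, y 50 to the nose face at y -142; above that face a notch lip, 21..27 above the sole, juts 8 more to y -150 over the blank's end. Grip: handle block y -25..45, up to 85 high; sloping horn behind to y 80, 95 high. Centre of mass y -15, 35 up
- stick_nose (a point): Middle of the push stick's nose face (y -142), 10 above the sole; axes as the stick's
- offcut: Bystander: small wooden offcut 44 x 42 x 18 on the bench; origin centre of underside
- slat: Bystander: plain brown slat 20 x 200 x 12 lying on the bench, long axis y; origin centre of underside
- stone: Bystander: grey rock specimen about 55 x 44 x 24 on the bench
- pliers: Bystander: pliers with green handles, about 155 long (y), 45 wide, 12 high, lying on the bench behind the saw
- speaker: Bystander: small round loudspeaker 52 diameter, 20 high, on the bench behind the saw
Not all that is in view belongs to the job. There is more than one size of the work; the one meant has the size given above.

How it is judged:
By the outcome, as a careful person would: the job done as asked, in the order asked, and still so for the second after the job is handed in, with the robot touching nothing.
It also fails if it takes over 67 s, if anything falls off the work surface, if the arm or the gripper's body presses on something with over 40 N, if the wrist force passes 120 N, or if a joint passes its speed limit or range.

## Working session

There is one attempt and no reset: what is moved stays moved. The work goes in short steps, each a Python script; the robot and the scene stay as the last script left them, time stands still between calls to the robot, and variables do not carry over. Pictures are saved under pics/ and viewed, and the job is handed in when it is done.

```bash
mkdir -p pics; ls; cat > h.py <<'E'
import numpy as np, cv2
from station import manip
def save(f,name,crop=None,scale=1):
    im=f["frame"][:,:,::-1]
    if crop: im=im[crop[1]:crop[3],crop[0]:crop[2]]
    if scale!=1: im=cv2.resize(im,None,fx=scale,fy=scale,interpolation=cv2.INTER_CUBIC)
    cv2.imwrite("pics/"+name,im)
def cloud(f,T=None):
    d=f["depth"];K=np.array(f["intrinsics"])
    v,u=np.mgrid[0:480,0:640]
    x=(u-K[0,2])/K[0,0]*d; y=(v-K[1,2])/K[1,1]*d
    P=np.stack([x,-y,-d,np.ones_like(d)],-1)
    T=np.array(f["cam_to_world"]) if T is None else T
    W=(P@T.T)[...,:3]; W[d<=0]=np.nan
    return W
def proj(f,p):
    T=np.linalg.inv(np.array(f["cam_to_world"]));K=np.array(f["intrinsics"])
    c=T@np.append(p,1); return (K[0,0]*c[0]/-c[2]+K[0,2], K[1,1]*-c[1]/-c[2]+K[1,2])
E
python3 - <<'E'
from h import *
import pickle
for n in ("scene","top"):
    f=manip.grab_frame(n); save(f,n+"0.png"); pickle.dump(f,open(n+"0.pkl","wb"))
    print(n,{k:(v if k not in("frame","depth") else None) for k,v in f.items()})
    for q in ["saw","work","stick","stop","entry","head","offcut","slat","stick_nose","work_front"]:
        print(q,[(np.round(r["location"]),round(r["p"],2),np.round(proj(f,r["location"]))) for r in manip.spot_in(q,f)])
print(manip.read_clock(), manip.read_tool_rot())
E
```

```text
pics
scene {'frame': None, 'depth': None, 'intrinsics': array([[554.07388824,   0.        , 314.89867359],
       [  0.        , 554.07388824, 224.36712024],
       [  0.        ,   0.        ,   1.        ]]), 'cam_to_world': array([[-1.50750371e-01, -6.45216235e-01,  7.48979529e-01,
         1.46637692e+03],
       [ 9.88445616e-01, -1.10486320e-01,  1.03769158e-01,
         1.30891464e+02],
       [ 1.57984468e-02,  7.55968771e-01,  6.54417013e-01,
         9.66917668e+02],
       [ 0.00000000e+00,  0.00000000e+00,  0.00000000e+00,
         1.00000000e+00]]), 'shot': 1}
saw [(array([623., -76.,  34.]), 0.77, array([274., 285.]))]
work [(array([323., 149.,  29.]), 0.71, array([381., 214.])), (array([558.,  58.,  48.]), 0.56, array([336., 267.]))]
stick [(array([457.,  21.,  34.]), 0.81, array([326., 241.])), (array([349., 350.,  10.]), 0.67, array([457., 235.])), (array([625., -76.,  32.]), 0.59, array([275., 286.]))]
stop []
entry [(array([618., -77.,  32.]), 0.73, array([274., 284.]))]
head [(array([622., -80.,  37.]), 0.82, array([273., 284.]))]
offcut [(array([ 456., -252.,   1
[... 1210 characters left out ...]
51., 200.])), (array([690.,  75.,  10.]), 0.21, array([294., 159.]))]
entry [(array([571., -77.,  30.]), 0.69, array([368., 211.]))]
head [(array([577., -78.,  31.]), 0.56, array([368., 208.]))]
offcut [(array([ 448., -256.,   17.]), 0.63, array([456., 269.]))]
slat [(array([346., 357.,  15.]), 0.85, array([163., 324.]))]
stick_nose [(array([443., -10.,  22.]), 0.84, array([337., 274.])), (array([556.,  51.,  49.]), 0.53, array([305., 219.])), (array([ 588., -242.,   62.]), 0.46, array([451., 198.]))]
work_front [(array([557.,  54.,  47.]), 0.79, array([304., 218.])), (array([308., 151.,  24.]), 0.59, array([260., 341.]))]
1.1 [ 9.73922155e-01  2.26882428e-01 -1.66564699e-05 -9.21155055e-06]
```

View pics/scene0.png

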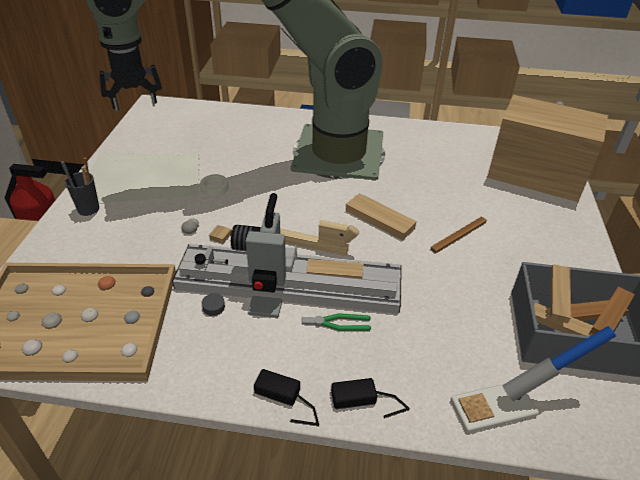

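View pics/top0.png

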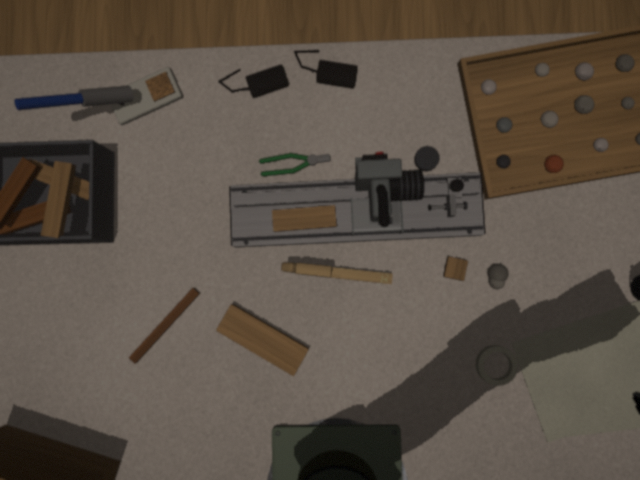

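The candidates are:
- **Blank:** the pale bar on the saw bed, top px (306,218). I choose this one because it lies on the infeed bed.
- **Look-alikes:** the larger block on the bench (263,340), the offcut (456,268) and the scraps in the bin (50,210).
- **Stick:** (336,272), versus the brown slat (165,325).

I'll check the blank in a close crop and measure it.

```bash
python3 - <<'E'
from h import *
import pickle
f=pickle.load(open("top0.pkl","rb")); save(f,"top_crop.png",(220,150,500,300),2.8)
W=cloud(f)
# bed heights: print histogram & grid of heights across saw at various columns
for u in (240,262,300,330,345,410,425):
    print(u,[(int(W[v,u,0]),int(W[v,u,1]),int(round(W[v,u,2]))) for v in range(180,250,4)])
for u in (288,310,330,360,385): print(u,[(int(W[v,u,0]),int(W[v,u,1]),int(round(W[v,u,2]))) for v in range(258,286,2)])
E
```

```text
240 [(651, 194, -4), (642, 193, -3), (627, 188, 27), (618, 187, 31), (606, 184, 50), (598, 184, 49), (589, 184, 52), (585, 188, 27), (576, 188, 27), (568, 189, 26), (559, 188, 31), (551, 189, 28), (543, 189, 25), (534, 189, 28), (526, 189, 27), (517, 188, 32), (509, 188, 31), (503, 195, -4)]
262 [(649, 145, -1), (634, 141, 30), (626, 141, 29), (614, 139, 47), (605, 138, 51), (597, 139, 49), (589, 139, 46), (584, 142, 28), (576, 142, 25), (567, 142, 29), (558, 142, 29), (550, 142, 28), (541, 142, 30), (533, 143, 26), (524, 142, 32), (516, 142, 30), (508, 142, 32), (502, 147, -2)]
300 [(646, 63, 1), (632, 61, 28), (623, 62, 28), (611, 60, 52), (603, 60, 51), (594, 60, 51), (589, 62, 30), (579, 61, 46), (570, 61, 50), (562, 61, 46), (554, 62, 47), (546, 62, 45), (538, 62, 46), (531, 63, 29), (523, 63, 29), (514, 64, 30), (508, 66, 2), (500, 66, -3)]
330 [(639, 0, 27), (630, 0, 28), (617, 0, 51), (609, 0, 51), (601, 0, 50), (593, 0, 50), (588, 0, 30), (577, 0, 49), (569, 0, 48), (561, 0, 47), (552, 0, 47), (544, 1, 46), (538, 1, 29), (530, 1, 29), (521, 1, 28), (513, 2, 31), (507, 2, -2)
[... 565 characters left out ...]
162, 29), (511, -165, 2), (503, -165, 0), (495, -166, -5)]
425 [(633, -197, 26), (620, -192, 52), (612, -192, 52), (604, -192, 49), (596, -192, 47), (591, -195, 29), (582, -194, 32), (574, -194, 30), (566, -195, 26), (558, -194, 29), (549, -193, 31), (541, -193, 29), (532, -192, 34), (525, -192, 30), (517, -192, 30), (510, -196, 3), (502, -197, -1), (494, -197, -3)]
288 [(479, 92, 1), (475, 92, -2), (467, 84, 84), (463, 83, 90), (459, 84, 85), (455, 84, 87), (451, 84, 87), (450, 92, -2), (445, 92, 3), (441, 93, -4), (437, 93, -2), (433, 93, -6), (429, 93, -2), (424, 93, 1)]Traceback (most recent call last):
  File "<stdin>", line 8, in <module>
ValueError: cannot convert float NaN to integer
```

View pics/top_crop.png

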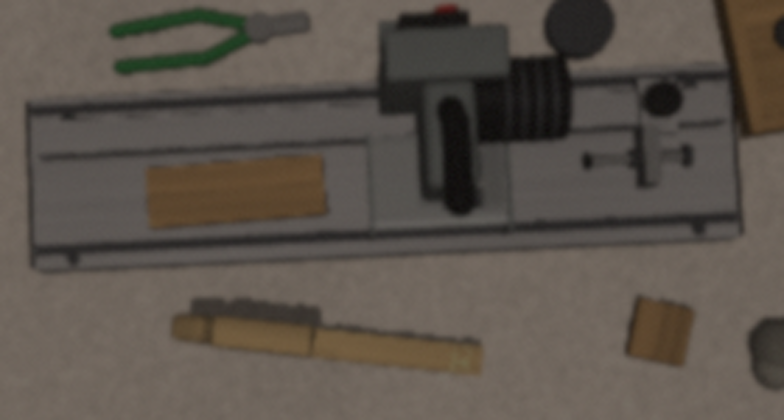

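```bash
cat > fit.py <<'E'
from h import *
import pickle
f=pickle.load(open("top0.pkl","rb")); W=cloud(f)
V,U=np.mgrid[0:480,0:640]
def rect(mask,n):
    m=cv2.morphologyEx(mask.astype(np.uint8),cv2.MORPH_OPEN,np.ones((3,3)))
    k,l,s,c=cv2.connectedComponentsWithStats(m)
    i=1+np.argmax(s[1:,4]); P=W[l==i]
    r=cv2.minAreaRect(P[:,:2].astype(np.float32)); print(n,r,len(P),"medz",np.nanmedian(P[:,2])); return P
X,Y,Z=W[...,0],W[...,1],W[...,2]
# saw bed edges: per image column, first/last pixel with z>15
near=[];far=[];ff=[]
for u in range(234,480):
    col=Z[:,u]; 
    vs=[v for v in range(170,255) if 22<col[v]<60 and 490<X[v,u]<660]
    if len(vs)<10: continue
    near.append((W[vs[-1],u])); far.append(W[vs[0],u])
    fs=[v for v in vs if 42<col[v]<58 and X[v,u]>582]
    if fs and (u<345 or 413<u<435): ff.append(W[fs[-1],u]); 
def line(P,n):
    P=np.array(P);x,y=P[:,0],P[:,1];ok=np.ones(len(x),bool)
    for _ in range(6):
        a=np.polyfit(y[ok],x[ok],1);r=x-np.polyval(a,y);ok=abs(r)<2.5
    print(n,a,ok.sum(),len(x),"angle",np.degrees(np.arctan(a[0])),r[ok].std()); return a
line(near,"near");line(far,"far");line(ff,"fence")
m=(U>225)&(U<495)&(V>170)&(V<255)&(Z>22)&(Z<35)
for v in (205,215,225,235):
    us=[u for u in range(220,500) if 22<Z[v,u]<40]; print("ends",W[v,us[0]],W[v,us[-1]])
g=(f["frame"].astype(int)); hsv=cv2.cvtColor(f["frame"],cv2.COLOR_RGB2HSV)
print("hsv blank",hsv[218,306],"bed",hsv[215,340],"stick",hsv[274,360])
wood=(hsv[...,1]>80)&(hsv[...,0]<30)
B=rect(wood&(U>260)&(U<350)&(V>195)&(V<240),"blank")
S=rect(wood&(U>270)&(U<400)&(V>255)&(V<290)&(Z>12),"stick")
bar=rect(wood&(U>270)&(U<400)&(V>255)&(V<290)&(Z>15)&(Z<40),"bar")
hb=rect(wood&(U>270)&(U<400)&(V>255)&(V<290)&(Z>70),"handle")
for P,n in((B,"blank"),(S,"stick"),(bar,"bar"),(hb,"handle")):
    q=P[:,:2]-P[:,:2].mean(0); w,v=np.linalg.eigh(q.T@q); d=v[:,1]; 
    if d[1]>0:d=-d
    t=q@d; s=q@np.array([-d[1],d[0]])
    print(n,P.mean(0),"dir(-y)",d,np.degrees(np.arctan2(d[0],-d[1])),"t",np.percentile(t,[0.5,99.5]),"s",np.percentile(s,[1,99]))
E
python3 fit.py
```

```text
near [-2.41131213e-02  5.11068207e+02] 213 214 angle -1.381312406490614 0.5728266320374934
far [-2.38608584e-02  6.39141524e+02] 177 214 angle -1.3668671150330467 0.7922053044685956
fence [-2.33370967e-02  5.92534182e+02] 102 122 angle -1.3368744839386728 0.44932385666734626
ends [592.0964779  209.53880486  28.53724557] [ 578.13810451 -313.35276092   27.68957232]
ends [571.39443989 210.27543772  25.77733972] [ 557.44824548 -314.47104514   27.57397841]
ends [550.02272153 209.92014708  28.25893956] [ 536.88902548 -313.6187634    27.27783366]
ends [528.86182065 207.67656022  29.73514423] [ 517.35794001 -291.87803373   22.01147611]
hsv blank [ 16 127  92] bed [15 22 92] stick [ 18 115 109]
blank ((558.97998046875, 54.79035949707031), (43.88112258911133, 128.83087158203125), 3.074535369873047) 1343 medz 46.78613063800219
stick ((446.2303466796875, -12.194908142089844), (220.73446655273438, 22.014972686767578), 82.68241119384766) 1167 medz 28.323895267827538
bar ((440.0514831542969, -60.3112907409668), (123.71149444580078, 22.014972686767578), 82.68241119384766) 643 medz 25.73271441832094
handle ((454.1773986816406, 49.18837356567383), (96.95404815673828, 21.883028030395508), 82.60232543945312) 519 medz 83.55277819489879
blank [nan nan nan] dir(-y) [nan nan] nan t [nan nan] s [nan nan]
stick [446.11076193 -12.41522208  51.62402068] dir(-y) [-0.12649301 -0.9919675 ] -7.26698355471341 t [-109.16246685  108.81567096] s [-10.62790979  10.77123315]
bar [440.04470704 -60.20985532  25.72298018] dir(-y) [-0.12957107 -0.99157014] -7.444806562377769 t [-61.14146093  61.04462339] s [-10.6482169   10.68622012]
handle [453.63795132  46.52371261  83.68588226] dir(-y) [-0.12420303 -0.99225683] -7.134734138464182 t [-50.56957706  45.27754899] s [-10.55611042  10.75232169]
```

The crop shows the blank at about (306,218), 43.9 x 129 mm, so it is the right size. The stick is at (446,-12) with its nose toward -y, and the stop screw shows at crop (590,160). The saw yaw is about 1.36° and its origin about (572,-92). Next I pick up the stick.

```bash
cat >> h.py <<'E'
def q_for(yaw, flip=False):
    # tool down, tool y axis at angle yaw (rad) from world x
    a=(yaw+np.pi/2+(np.pi if flip else 0))/2
    return [np.cos(a),np.sin(a),0,0]
TH=np.radians(1.36); SO=np.array([572.3,-92.2])
def s2w(x,y): c,s=np.cos(TH),np.sin(TH); return SO+[c*x-s*y,s*x+c*y]
def w2s(p): c,s=np.cos(TH),np.sin(TH); d=np.array(p[:2])-SO; return np.array([c*d[0]+s*d[1],-s*d[0]+c*d[1]])
E
python3 - <<'E'
from h import *
yaw=np.radians(-7.35)
for fl in (0,1):
    print(fl,manip.inverse_kinematics([451.3,26.3,320],q_for(yaw,fl)),manip.inverse_kinematics([*s2w(0,367),62],q_for(TH,fl)),manip.inverse_kinematics([*s2w(0,135),62],q_for(TH,fl)))
print(manip.read_force(),manip.read_clock())
E
```

```text
0 [ 0.04757571  0.42154326 -0.27935942  1.73922852  0.13452619  0.99952428
 -0.40976174] [-0.4775423   1.00286109 -0.05867455  1.4369729   0.07645047  0.70398285
 -0.54371568] [-0.04564549  0.94216958 -0.16826983  1.65866414  0.25682911  0.56247409
 -0.3400891 ]
1 [ 0.56629228  0.68151923 -1.34420773  1.72529664  0.6888107   1.30844575
  2.0870076 ] [-0.01739545  1.32120065 -1.34948153  1.41928095  1.28646341  1.39693135
  1.78147594] [-0.42908983  1.04181487  0.6313292   1.67169321 -0.86769971  0.73146261
 -2.47293153]
[-0.03791299 -0.64817064 -0.18241172] 1.1
```

```bash
python3 - <<'E'
from h import *
import pickle
yaw=np.radians(-7.35);q=q_for(yaw)
manip.command_gripper(52,20)
manip.move_to([451.3,26.3,300],q)
T0=(manip.read_ee_pos(),manip.read_tool_rot())
f=manip.grab_frame("wrist"); save(f,"w1.png"); pickle.dump((f,T0),open("w1.pkl","wb"))
print(np.array(f["T_tool_cam"]).round(3),f["intrinsics"],T0)
print(manip.read_force(),manip.read_clock())
E
```

```text
[[ 1.00000e-03  9.46000e-01  3.24000e-01  8.22840e+01]
 [ 1.00000e+00 -1.00000e-03  0.00000e+00 -5.00000e-03]
 [ 0.00000e+00  3.24000e-01 -9.46000e-01 -1.43005e+02]
 [ 0.00000e+00  0.00000e+00  0.00000e+00  1.00000e+00]] [[401.52486833   0.         317.0853017 ]
 [  0.         401.52486833 235.67512791]
 [  0.           0.           1.        ]] (array([451.42328372,  25.52205223, 299.87289073]), array([ 7.51502128e-01,  6.59730648e-01, -1.51302145e-04,  3.26203512e-05]))
[-0.18569492  0.00100081 -0.83437687] 3.6667
```

View pics/w1.png

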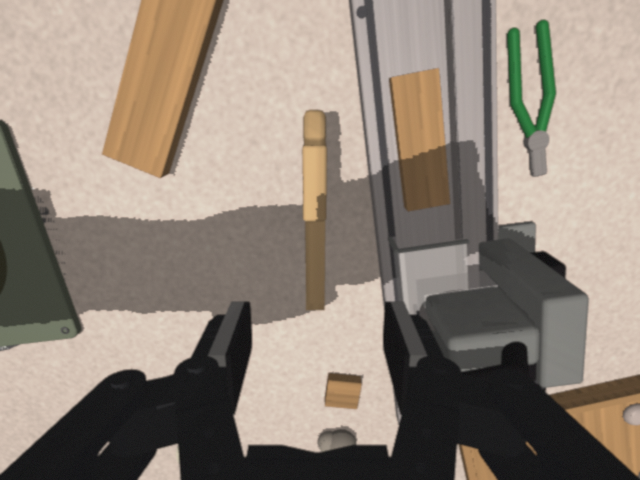

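The wrist view shows the stick upright and centred between the fingers (column 315, rows 110-310). The blank is at (420,140), off the fence and skewed. I refine positions with this frame.

```bash
cat >> h.py <<'E'
from scipy.spatial.transform import Rotation as R
def wT(f,pose):
    T=np.eye(4);T[:3,:3]=R.from_quat(pose[1]).as_matrix();T[:3,3]=pose[0]
    return T@np.array(f["T_tool_cam"])
E
python3 - <<'E'
from h import *
import pickle
f,T0=pickle.load(open("w1.pkl","rb")); W=cloud(f,wT(f,T0)); X,Y,Z=np.moveaxis(W,-1,0)
V,U=np.mgrid[0:480,0:640]
hsv=cv2.cvtColor(f["frame"],cv2.COLOR_RGB2HSV); wood=(hsv[...,1]>80)&(hsv[...,0]<30)
def st(m,n):
    m=cv2.morphologyEx(m.astype(np.uint8),cv2.MORPH_OPEN,np.ones((3,3)));k,l,s,c=cv2.connectedComponentsWithStats(m);P=W[l==1+np.argmax(s[1:,4])]
    print(n,len(P),np.median(P[:,2]),cv2.minAreaRect(P[:,:2].astype(np.float32)))
st(wood&(U>380)&(U<460)&(V<215)&(Z>40)&(Z<55),"blank")
st(wood&(U>290)&(U<340)&(Z>75)&(Z<95),"handle")
st((U>290)&(U<340)&(Z>20)&(Z<34)&(V>200)&(V<320),"bar")
ff=[];ne=[]
for v in range(0,200):
    us=[u for u in range(420,500) if 42<Z[v,u]<60 and X[v,u]>575]
    if us and us[0]>440: ff.append(W[v,us[0]])
    us=[u for u in range(330,420) if 22<Z[v,u]<36]
    if us: ne.append(W[v,us[0]])
for P in (ff,ne):
    P=np.array(P);x,y=P[:,0],P[:,1];ok=np.ones(len(x),bool)
    for _ in range(6): a=np.polyfit(y[ok],x[ok],1);r=x-np.polyval(a,y);ok=abs(r)<2
    print(a,np.degrees(np.arctan(a[0])),ok.sum(),r[ok].std(),np.median(P[:,2]), w2s([np.polyval(a,0),0]))
# guard wall edge/roof
m=(U>395)&(U<470)&(V>235)&(V<275)&(Z>60)&(Z<75); print("guard",m.sum(),np.nanpercentile(Y[m],[1,99]),np.nanpercentile(X[m],[1,99]),np.nanmedian(Z[m]))
E
```

```text
blank 6294 48.314768898852606 ((556.6016235351562, 53.502098083496094), (43.75306701660156, 129.15966796875), 3.119889259338379)
handle 2475 85.26568170423786 ((452.254150390625, 49.29767608642578), (97.93704986572266, 21.04588508605957), 81.9393539428711)
bar 1728 27.492758625034554 ((436.77081298828125, -70.29326629638672), (108.32697296142578, 21.946245193481445), 82.72258758544922)
[7.77979410e-02 5.73688288e+02] 4.448533167766775 95 1.1319817134351953 47.261810145890024 [ 3.57619502 92.14107756]
[-2.47908630e-02  5.08239365e+02] -1.4201209396112968 200 0.10882870789395985 26.53982440820917 [-61.85429133  93.69445859]
guard 2243 [-77.67074449 -41.85645493] [524.30575218 591.30984627] 68.6267333289162
```

```bash
sed -i 's/TH=np.radians(1.36); SO=np.array(\[572.3,-92.2\])/TH=np.radians(1.39); SO=np.array([571.4,-92.2])/' h.py
python3 - <<'E'
from h import *
import pickle
yaw=np.radians(-7.4);q=q_for(yaw)
manip.move_straight([450.6,26.3,100],200,q)
print(manip.move_straight([450.6,26.3,29],90,f_stop=8))
manip.command_gripper(15,110); manip.wait(0.2)
print("grip",manip.read_grip_width(),manip.read_ee_pos(),manip.read_force())
manip.move_straight([450.6,26.3,80],120)
manip.wait(0.2); T0=(manip.read_ee_pos(),manip.read_tool_rot())
f=manip.grab_frame("scene"); save(f,"s2.png",(170,170,420,330),3)
f=manip.grab_frame("wrist"); save(f,"w2.png"); pickle.dump((f,T0),open("w2.pkl","wb"))
print(manip.read_grip_width(),T0,manip.read_force(),manip.read_ft_torque(),manip.read_clock())
E
```

```text
False
grip 20.687905204437314 [450.79809053  26.27629296  29.48610842] [-0.87875517 -0.27495061  9.5126448 ]
20.979491580583126 (array([450.3136155 ,  26.34296223,  79.36555826]), array([ 7.51205031e-01,  6.60068718e-01, -4.40879426e-04, -3.06909938e-04])) [ 0.72727187  0.11764496 -2.1299144 ] [0.01039433 0.0553314  0.01715297] 7.2167
```

View pics/s2.png

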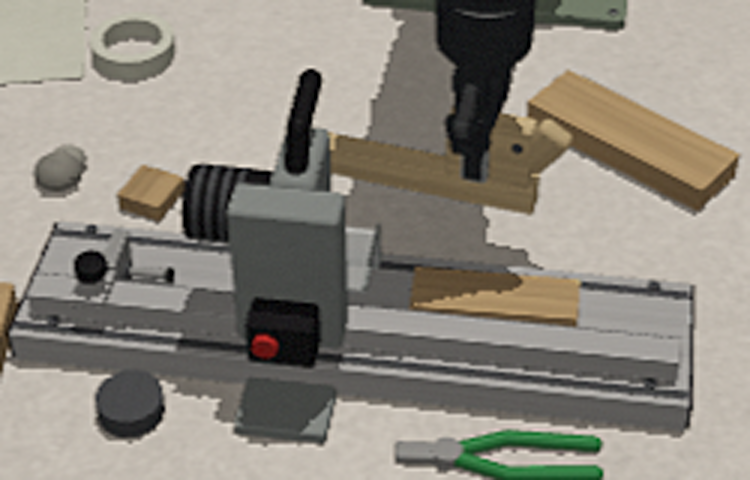

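View pics/w2.png

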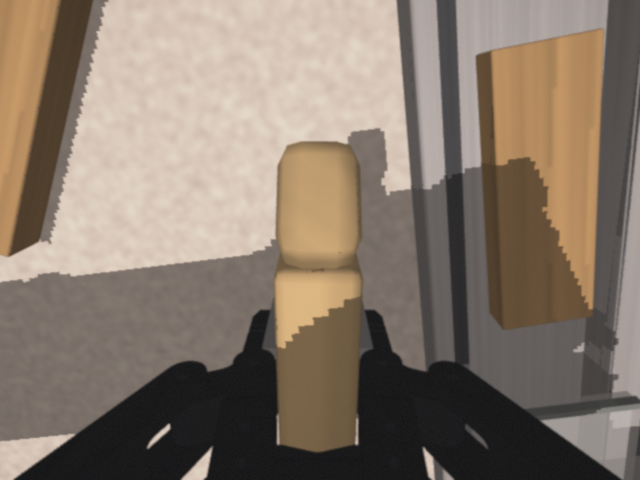

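```bash
cat >> h.py <<'E'
QS=q_for(TH)
def go(x,y,z,speed=120,f=None): return manip.move_straight([*s2w(x,y),z],speed,QS,f)
def st(n=""):
    p=manip.read_ee_pos(); F=manip.read_force(); c,s=np.cos(TH),np.sin(TH)
    Fs=np.array([c*F[0]+s*F[1],-s*F[0]+c*F[1],F[2]])
    print(n,"saw",w2s(p).round(2),"z",round(p[2],2),"F",Fs.round(2),"t",round(manip.read_clock(),2)); return w2s(p),Fs
E
python3 - <<'E'
from h import *
go(-53,214,112,150)
go(-53,214,66,100); manip.wait(.2); st("above")
print(go(-53,214,55,12,2.0)); st("touch")
E
```

```text
above saw [-52.75 213.99] z 66.55 F [ 0.13  0.38 -1.55] t 8.96
True
touch saw [-53.01 214.01] z 59.51 F [-2.24 -0.62 11.15] t 9.56
```

```bash
python3 - <<'E'
from h import *
import pickle
go(-53,214,61,40); manip.wait(.2); st("up")
print(go(-37,214,61,25,2.5)); st("a")
print(go(-26,214,61,8,2.5)); st("b")
manip.wait(0.3); st("c")
T0=(manip.read_ee_pos(),manip.read_tool_rot())
f=manip.grab_frame("wrist"); save(f,"w3.png"); pickle.dump((f,T0),open("w3.pkl","wb"))
E
```

```text
up saw [-53.06 214.01] z 60.87 F [ 0.13 -0.13 -1.68] t 10.01
False
a saw [-37.1 214. ] z 60.97 F [ 0.65  0.63 -1.42] t 10.8
True
b saw [-34.09 213.91] z 60.63 F [-0.33 -0.54 -1.36] t 11.43
c saw [-34.25 213.9 ] z 60.47 F [-0.45  0.22 -1.39] t 11.73
```

View pics/w3.png

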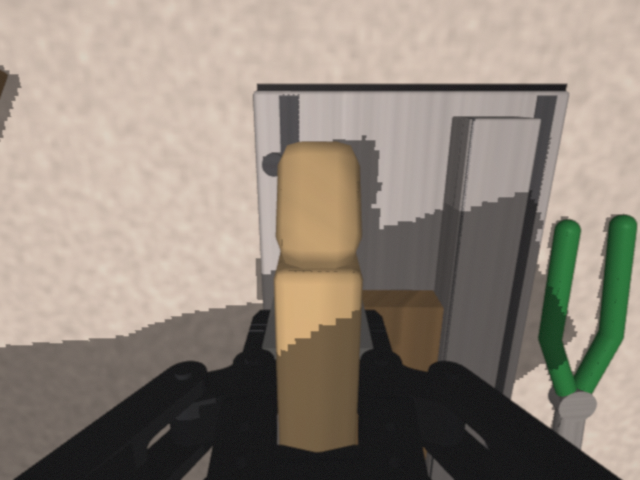

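The blank's side lies along the stick, and its edge (440,300) is close to the fence but not clearly touching. I push a little further.

```bash
python3 - <<'E'
from h import *
import pickle
for x in (-33.2,-32.6,-32,-31.4,-30.8,-30.2,-29.6):
    r=go(x,214,60.8,8,5); manip.wait(.15); p,F=st(str(r)); 
    if F[0]<-3.5: break
T0=(manip.read_ee_pos(),manip.read_tool_rot())
f=manip.grab_frame("wrist"); save(f,"w4.png",(240,80,560,400),2); pickle.dump((f,T0),open("w4.pkl","wb"))
f=manip.grab_frame("top"); save(f,"t4.png",(230,160,430,260),4); 
E
```

```text
True saw [-34.13 213.82] z 60.11 F [-0.42  0.72 -1.13] t 12.14
True saw [-34.11 213.75] z 59.83 F [-0.32  0.51 -1.17] t 12.51
True saw [-34.07 213.67] z 59.61 F [-0.56  0.31 -0.82] t 12.89
True saw [-34.01 213.61] z 59.59 F [-0.21 -1.06  4.95] t 13.3
True saw [-33.78 213.66] z 59.59 F [-1.03  0.05  6.22] t 13.69
True saw [-33.78 213.63] z 59.58 F [-0.66  0.09  7.3 ] t 14.11
True saw [-33.8  213.63] z 59.57 F [-1.4  -0.12  6.62] t 14.54
```

View pics/w4.png

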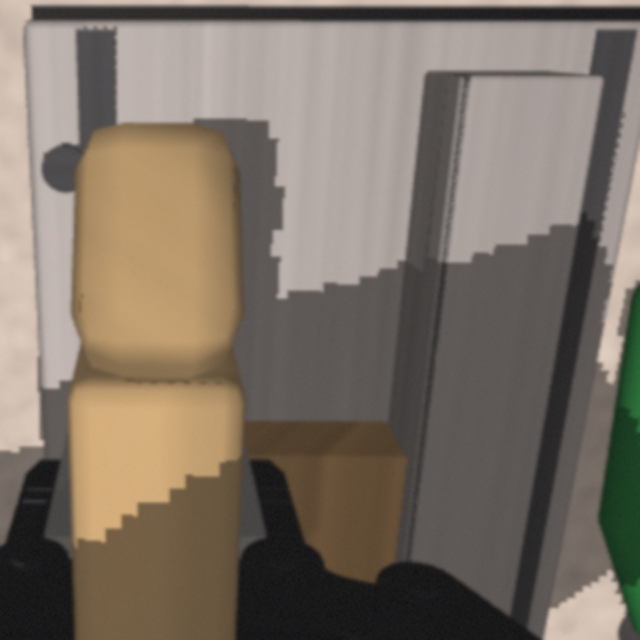

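View pics/t4.png

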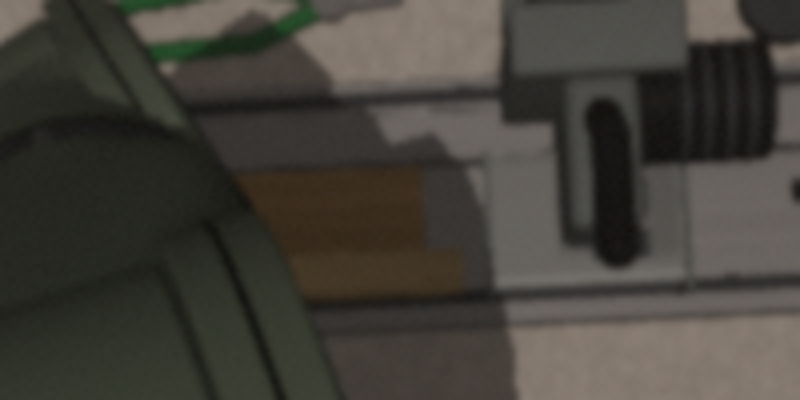

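The blank's underside corner (388,424) meets the foot of the fence, and the top view shows it flush along the whole length. The push is blocked at stick x = -33.8, as expected. I move the stick behind the blank.

```bash
python3 - <<'E'
from h import *
import pickle
go(-38,214,60.8,30)
go(-42,222,61,60)
go(-42,372,61,130)
go(-2,372,61,80); manip.wait(.2); _,F0=st("behind")
T0=(manip.read_ee_pos(),manip.read_tool_rot())
f=manip.grab_frame("top"); save(f,"t5.png",(230,160,430,260),4); pickle.dump(f,open("t5.pkl","wb"))
f=manip.grab_frame("scene"); save(f,"s5.png",(170,170,420,330),3)
E
```

```text
behind saw [ -2.34 372.09] z 61.07 F [-0.44  0.22 -1.72] t 17.38
```

View pics/t5.png

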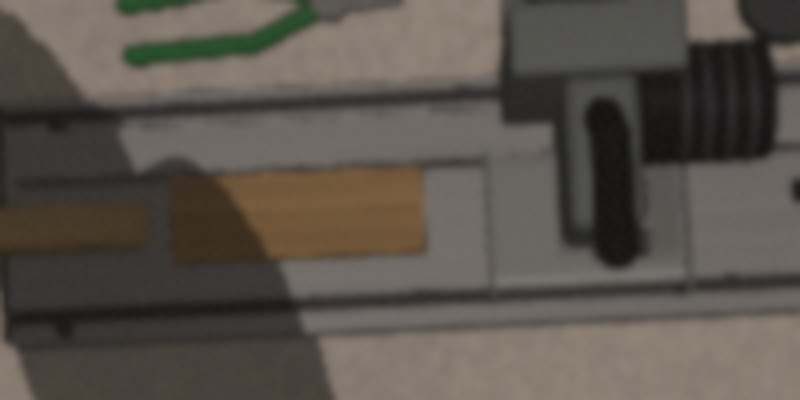

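View pics/s5.png

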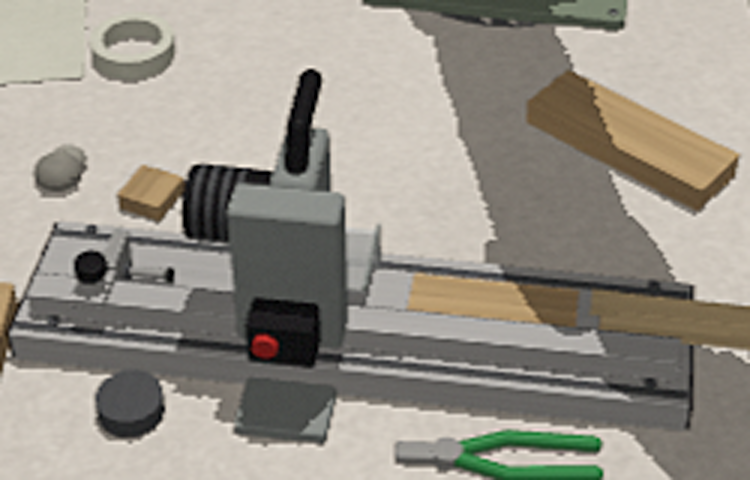

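The stick nose (150,225) is aligned behind the blank, which lies parallel on the fence. Feeding now, in stages.

```bash
python3 - <<'E'
from h import *
import pickle
print(go(-2,357,61,60)); st()
print(go(-1.5,340,61,25,5)); st("contact?")
print(go(-1,262,61,50,6)); manip.wait(.1);st("near roller")
f=manip.grab_frame("top"); save(f,"t6.png",(230,160,430,260),4); pickle.dump(f,open("t6.pkl","wb"))
T0=(manip.read_ee_pos(),manip.read_tool_rot())
f=manip.grab_frame("wrist"); save(f,"w6.png")
E
```

```text
False
 saw [ -1.82 356.51] z 61.1 F [ 0.22 -0.69 -2.11] t 17.88
False
contact? saw [ -1.51 340.12] z 61.0 F [ 0.48  0.72 -1.65] t 18.72
False
near roller saw [ -1.02 262.2 ] z 60.99 F [-0.42  0.69 -1.18] t 20.52
```

View pics/t6.png

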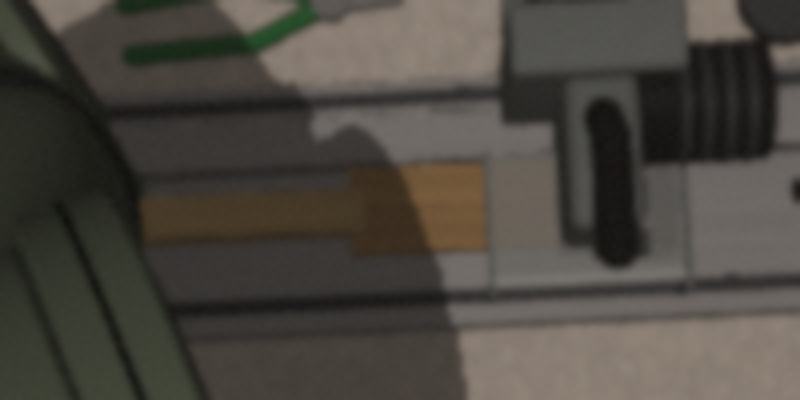

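View pics/w6.png

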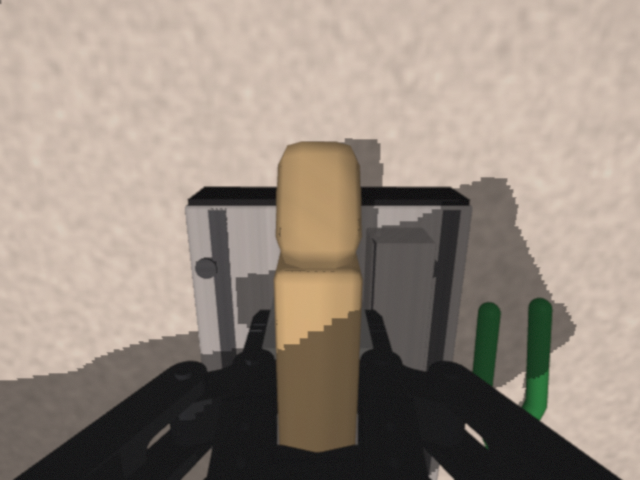

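The blank has entered the guard mouth flush with the fence, with the stick behind it and slightly overlapping on top. Next is the roller.

```bash
python3 - <<'E'
from h import *
go(-1,246,61,30,8);st()
for y in (242,238,234,230,224,216,208,200,192,186):
    r=go(-1,y,61,25,13); p,F=st(r)
    if r: break
E
```

```text
saw [ -0.99 246.08] z 61.03 F [ 0.63  0.2  -1.75] t 21.31
False saw [ -1.   241.82] z 60.99 F [ 0.11 -0.47 -1.77] t 21.62
False saw [ -0.89 238.37] z 61.12 F [ 0.25  4.44 -0.26] t 21.93
False saw [ -0.97 233.88] z 61.0 F [-0.78  2.05 -1.16] t 22.23
False saw [ -1.03 229.63] z 60.96 F [-0.05  0.56 -1.85] t 22.54
False saw [ -1.04 223.51] z 60.94 F [-0.68  0.2  -3.07] t 22.93
False saw [ -1.05 215.6 ] z 60.94 F [ 0.24 -0.14 -1.51] t 23.4
False saw [ -1.03 207.68] z 60.94 F [-0.18 -0.55 -0.84] t 23.87
False saw [ -1.01 199.72] z 60.95 F [-1.62 -0.11 -1.27] t 24.33
False saw [ -1.   191.74] z 60.95 F [-0.09  0.66 -1.71] t 24.8
False saw [ -1.02 185.76] z 60.95 F [ 0.49  0.19 -1.89] t 25.19
```

```bash
python3 - <<'E'
from h import *
import pickle
f=manip.grab_frame("top"); save(f,"t7.png",(300,160,500,260),4); pickle.dump(f,open("t7.pkl","wb"))
f=manip.grab_frame("scene"); save(f,"s7.png",(170,200,370,320),4); pickle.dump(f,open("s7.pkl","wb"));st()
E
```

```text
saw [ -1.03 185.79] z 60.93 F [ 0.23  0.66 -2.17] t 25.29
```

View pics/t7.png

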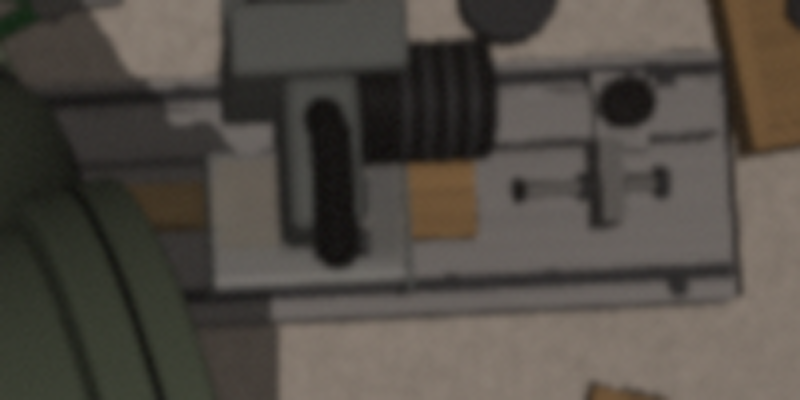

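View pics/s7.png

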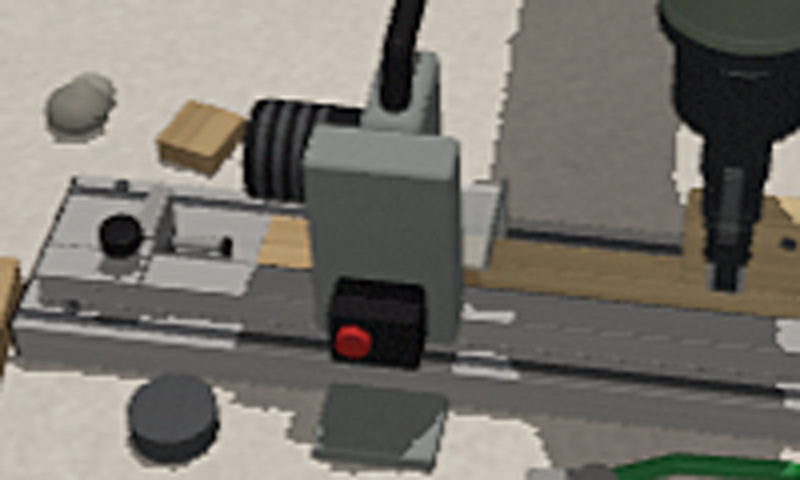

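The blank's leading end (476,200) has about 9 px (19 mm) to go to the screw tip (515,190). I bracket the drag first, then creep.

```bash
python3 - <<'E'
from h import *
y=manip.read_ee_pos(); y=w2s(y)[1]
for fs,dy in ((4,4),(6,3),(8,3)):
    y0=w2s(manip.read_ee_pos())[1]
    r=go(-1,y0-dy,61,10,fs); print(fs,r,"moved",y0-w2s(manip.read_ee_pos())[1]); st()
E
```

```text
4 True moved 0.15946529029639578
 saw [ -1.28 185.63] z 60.66 F [-0.97  0.36 -1.78] t 25.52
6 False moved 3.0704146328083937
 saw [ -1.13 182.56] z 60.87 F [-0.57  3.72 -2.85] t 25.98
8 False moved 3.2973425658454687
 saw [ -0.91 179.26] z 61.0 F [-0.37  2.18 -2.56] t 26.44
```

```bash
python3 - <<'E'
from h import *
print(go(-1,171.5,61,15,9)); st()
for i in range(8):
    y0=w2s(manip.read_ee_pos())[1]
    r=go(-1,y0-2,61,4,7.5); p,F=st(r)
    if r: break
E
```

```text
False
 saw [ -0.95 171.05] z 60.99 F [-0.75 -0.51 -2.19] t 27.12
False saw [ -0.97 169.09] z 61.0 F [-0.29  3.47  0.1 ] t 27.89
False saw [ -0.98 166.94] z 61.0 F [-0.29  3.29 -1.4 ] t 28.53
False saw [ -1.   165.12] z 61.03 F [-0.85  5.81  0.42] t 29.23
False saw [ -1.   163.62] z 61.05 F [-1.33  7.32  1.31] t 29.82
False saw [ -0.94 163.25] z 61.21 F [-2.17 12.41  3.18] t 30.35
False saw [ -0.91 163.17] z 61.25 F [-2.52 15.04  3.8 ] t 30.6
False saw [ -0.91 163.17] z 61.27 F [-2.08 15.6   3.92] t 30.85
False saw [ -0.93 163.12] z 61.26 F [-1.45 14.02  3.01] t 31.1
```

The blank is solid on the stop: position stays at 163.2 and the total force is 15 N, of which about 5 N is drag. I draw the stick out and look.

```bash
python3 - <<'E'
from h import *
import pickle
go(-1,166,61.1,8); st()
go(-1,205,61.2,60); go(-2,330,61.5,130); st()
f=manip.grab_frame("top"); save(f,"t8.png",(300,160,500,260),4); pickle.dump(f,open("t8.pkl","wb"))
f=manip.grab_frame("scene"); save(f,"s8.png",(170,200,370,320),4); pickle.dump(f,open("s8.pkl","wb"));st()
E
```

```text
saw [ -1.01 165.8 ] z 61.07 F [-0.36  0.   -1.33] t 31.85
 saw [ -1.81 328.92] z 61.49 F [-0.65  0.32 -0.64] t 33.76
 saw [ -1.78 329.07] z 61.54 F [ 0.19  0.73 -0.54] t 33.86
```

View pics/t8.png

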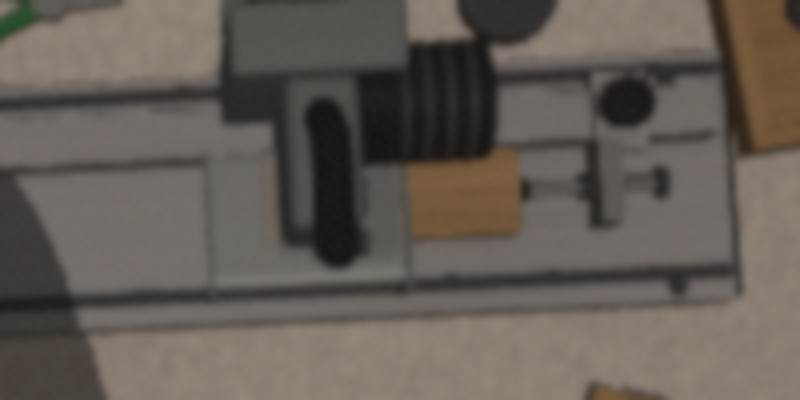

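View pics/s8.png

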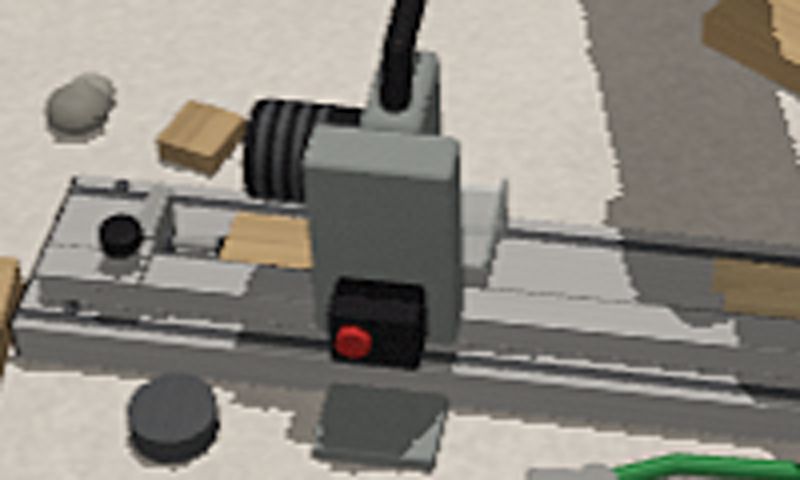

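The blank bears on the screw tip (522,188), and the stop plate (590-625) has not moved from t7. I check the blank's angle numerically.

```bash
python3 - <<'E'
from h import *
import pickle
for n in("t7","t8"):
    f=pickle.load(open(n+".pkl","rb"));W=cloud(f);g=f["frame"].astype(int)
    # plate position: edge profile
    row=cv2.GaussianBlur(cv2.cvtColor(f["frame"],cv2.COLOR_RGB2GRAY),(1,1),0)[208:213,440:470].mean(0); print(n,row.round().astype(int))
    hsv=cv2.cvtColor(f["frame"],cv2.COLOR_RGB2HSV);wood=(hsv[...,1]>80)&(hsv[...,0]<30)
    lo=[];
    for u in range(404,429):
        vs=[v for v in range(195,225) if wood[v,u]]
        if vs: lo.append([*w2s(W[vs[-1],u]),*w2s(W[vs[0],u]),W[vs[-1],u,2]])
    lo=np.array(lo); 
    if len(lo)>5: print(lo.round(1)[::3]); print("near slope deg",np.degrees(np.polyfit(lo[:,1],lo[:,0],1)[0]),"med",np.median(lo[:,0]))
E
```

```text
t7 [ 93  94  92  89  82  74  66  51  38  40  56  74  81  81  82  85  90  95
  98  98  98  98  95  88  81  80  84  92  98 100]
[[-21.2 -56.7   2.4 -43.7  42.5]
 [-21.4 -62.9   1.3 -50.   41.2]
 [-21.1 -69.6   1.9 -54.7  36.9]
 [-20.7 -74.1   1.1 -59.6  48.1]
 [-20.6 -80.6   0.7 -64.8  44.5]]
near slope deg -0.6243357746458864 med -21.049727491762688
t8 [102 102 100  97  89  80  71  54  43  44  61  81  88  89  89  91  97 103
 105 106 106 105 103  96  88  86  91  99 106 109]
[[ -21.   -56.9    2.2  -43.5   40.9]
 [ -21.5  -62.8    1.6  -50.3   42.1]
 [ -21.   -69.7    1.2  -55.6   35.9]
 [ -20.8  -73.9    1.5  -60.    48.9]
 [ -21.   -80.1    1.6  -65.7   47.9]
 [ -21.   -86.5    1.1  -70.9   45.3]
 [ -21.1  -92.8    3.9  -76.    43.6]
 [ -21.3  -99.    20.7 -100.6   42.9]
 [ -20.1 -104.4   20.6 -106.8   46.9]]
near slope deg 0.23854880074392032 med -21.029725303311608
```

The blank is parallel to the fence (0.2°) and flush, and the stop image profile has not changed. Now I stand the stick on the bench.

```bash
python3 - <<'E'
from h import *
import pickle
q=q_for(np.radians(-7.4))
go(-2,340,118,100)
manip.move_straight([448,60,118],160,q)
manip.move_straight([447,28,36],90); manip.wait(.2)
print(manip.move_straight([447,28,26],6,f_stop=2.5)); st()
T0=(manip.read_ee_pos(),manip.read_tool_rot())
f=manip.grab_frame("scene"); save(f,"s9.png",(170,170,420,330),3)
E
```

```text
True
 saw [-121.46  123.2 ] z 29.51 F [-0.51  0.53 10.11] t 38.49
```

View pics/s9.png

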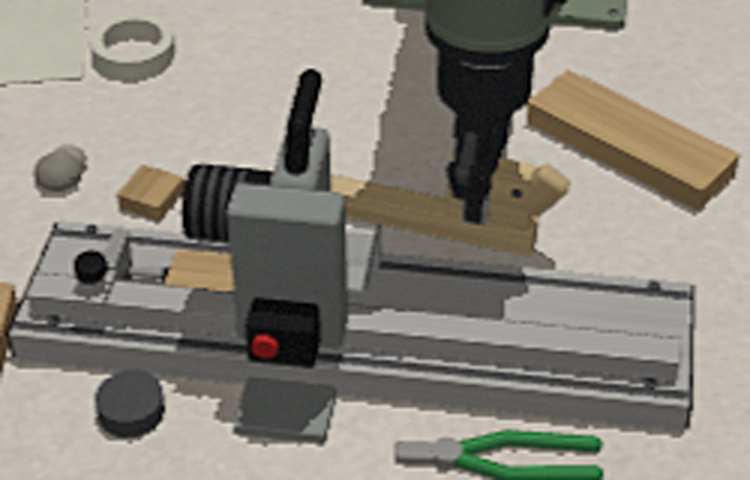

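The stick stands on the bench at (430,205), and the blank bears on the stop at (170,270). I release and retreat.

```bash
python3 - <<'E'
from h import *
import pickle
manip.command_gripper(50,20); manip.wait(.3)
p=manip.read_ee_pos(); manip.move_straight([p[0],p[1],140],100); st()
manip.move_straight([400,60,300],200); 
j=manip.read_joint_pos(); j2=list(j); j2[0]-=0.9
manip.movej(j2); st()
f=manip.grab_frame("top"); save(f,"t10.png",(220,150,500,300),2.8); pickle.dump(f,open("top0.pkl","wb"))
f=manip.grab_frame("scene"); save(f,"s10.png",(150,150,420,330),2.9)
E
python3 fit.py | grep -E "^(stick|bar|handle)"
```

```text
saw [-121.9   123.19] z 139.61 F [-0.53 -0.5   0.05] t 40.49
 saw [-358.    450.86] z 299.11 F [ 0.69 -0.66  0.63] t 42.83Traceback (most recent call last):
  File "fit.py", line 32, in <module>
    B=rect(wood&(U>260)&(U<350)&(V>195)&(V<240),"blank")
  File "fit.py", line 8, in rect
    i=1+np.argmax(s[1:,4]); P=W[l==i]
        ~~~~~~~~~^^^^^^^^^
    return _wrapfunc(a, 'argmax', axis=axis, out=out, **kwds)
    return bound(*args, **kwds)
ValueError: attempt to get argmax of an empty sequence
```

View pics/t10.png

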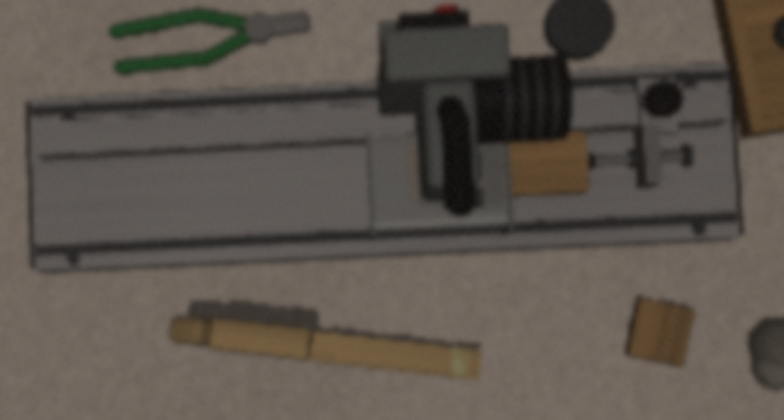

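View pics/s10.png

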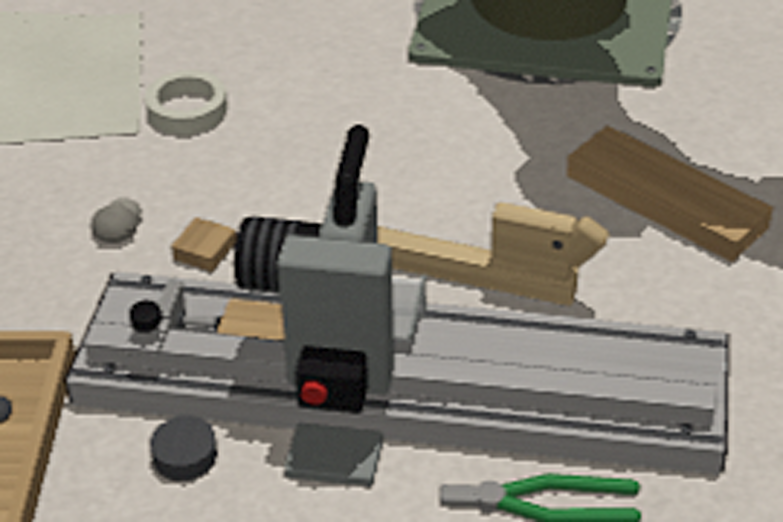

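In the final views the stick stands upright on the bench (330,345), clear of the saw. The blank is flush on the fence and touches the screw tip (589,160), and nothing else has moved.

```bash
python3 -c "
from station import manip
manip.sign_off(); print(manip.read_clock())"
```

```text
the job is handed in; nothing more can be done
the job is handed in; nothing more can be done
```

I loaded the blank with the push stick alone and handed the job in at about 43 s of the 67 s allowed. The stick squared the blank against the fence and fed it under the guard past the roller, which I felt as a 4.4 N step. It then pressed the blank home on the stop screw, came straight out, and now stands on its sole on the bench, off the saw.

**Last checks**
- **Feed:** the blank stopped solidly, with no further travel. The push peaked at about 15.6 N in all, of which I estimate 4–6 N was roller drag, so about 10–11 N was on the stop; its clamp slips at about 13 N.
- **Stop:** the plate sits at the same pixels before and after the push.
- **Blank:** after the stick came out, it lay within about 0.2° of the fence direction and flush against it. In the top view its leading end touches the rubber tip, but only to pixel accuracy (about 2 mm).
- **Everything else:** the stick stands upright and free, and the surroundings look unmoved in the last top and scene pictures.

**What did not go cleanly**
- The top and wrist cameras differed by about 2 mm in x. I averaged them and relied on touch.
- The force limit tripped early during squaring, so I judged fence contact by the blocked motion and the pictures.
- In the final creep the 7.5 N force limit never tripped, so the push rose past what I intended before I stopped.
- My last numeric fit of the stick's pose failed with a script error. I judged its stance from the pictures alone.

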